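Square a mortar slab into the corner of the jig

ROBOT

A 6-joint arm with a two-finger parallel gripper is mounted at the origin on a cart in front of the work surface, level with it; the furniture and walls round the work are solid. World frame = base frame: x ahead of the robot, y to its left, z up, the work surface at z = 0. Lengths are in mm, angles in rad, forces in N, time in s.
With the tool pointing down it reaches from about 350 to 875 mm from the base axis. Payload 4.2 kg.
Tool frame: the origin (TCP) lies on the mounting face of the last link; the fingertips stand 173 mm ahead of it and the grasp point (between the pads) lies grip_point_offset ahead of it (grip_point_offset is the distance from the TCP to the grasp point, in mm); z points along the fingers, y is the line along which they close (so a half turn about z gives the same grasp; the last joint's range is limited). The gripper opens to 85 mm and grips with 20 to 120 N. Pads are 22 mm wide; open, the fingers measure 114 mm over their backs; the gripper's body (76 mm by 85 mm) begins 54 mm behind the grasp point. The pads swing forward as they close: fully open they stand 13 mm farther back than shut.
Start: joints at [-0.898, 0.385, 0.008, 0, -1.194, -0.259], TCP at [251.32, -572.222, 404.712] pointing down, gripper open.
Joint ranges: [-3.14, 3.14], [-1.21, 2.06], [-1.07, 1.41], [-3.16, 2.05], [-2.99, -0.16], [-3.1, 3.1]. Speed limits (rad/s): [2.79, 2.79, 3.14, 3.14, 3.14, 3.14].

INTERFACE

Orientations are given as a unit quaternion [x, y, z, w].
In Python, from bench import read_state, get_image, job_done, recognise, place_of, grip_point_offset gives the robot as it stands. The module is installed in compiled form; this text tells all that it offers.
- The arm moves only by the tool carry_out, never from a script. Its arguments are lists of equal length, an entry for each row: "slide": the shift along the tool's x, y, z in m, a list of three; "roll": the turn about the tool's z in degrees; "claw": the finger opening in m, from 0 to 0.0854. A call has 1 to 8 rows; each row is the pose to reach, as a shift and turn from the pose commanded when the call began, along the tool's axes at that moment; what a row does not reach only later rows make up. A row lasts 1/8 s, in which the tool goes at most 62.5 mm and 10.7 degrees, less where a joint would pass 70% of its speed; a pose out of reach is approached as far as the arm can. A call with a gripper value outside its range is refused whole. The fingers move at their own pace and stop on an object; the grip force is fixed at half the most. Time passes only in rows, so rows that repeat a pose let the fingers close. It gives the time, the measured TCP pose, the force, the opening and the grip force at its end, in the units of the state.
- read_state(): the state, without advancing time (a new reading comes with each control period).
- get_image(name): name is "side" or "top"; returns a dict with "img" (480x640x3 uint8, red, green, blue), "z_map" (480x640 float32, mm along the optical axis (not along the pixel's ray), 0 where there is no reading), "mtx" (3x3 intrinsics, pixels), "world_from_camera" (4x4, takes a point from camera to world coordinates). Camera axes: x right, y up, looking along -z (the intrinsics and any distortion apply to the point x, -y, -z); pixel columns grow to the right and rows downward; lengths in mm; the calibration is good to about 2 mm. A picture is of the moment at which its call begins.
- job_done(): hands the job in; it is judged then, once.
Trained networks look in a picture, given as the dict that the camera call returned (one of the last four; its "shot" number tells which), for a name from the list of things; names that differ only in an ending like _2 or _b are one class to them, and where a whole thing is asked for, a point or a joint stands for the part that bears it (a point fixed in the world has none). Each returns a list of dicts, best first, with "conf" (0 to 1); they miss things now and then, are a little off and sometimes report something else, mostly with a low value. They report only what shows in the picture. A call takes as long as a camera call.
- recognise(picture, thing): "at" ([column, row] in pixels, amid what is visible of it).
- place_of(picture, thing): "at" ([column, row] in pixels: a listed point, or the origin of a listed thing).
The state is a dict: "clock": time; "joints": joint angles; "joint_vel": joint speeds; "joint_efforts": joint torques, N m; "position": TCP position; "ee_rot": TCP orientation; "contact_force": force on the tool from outside, world axes, zero at the start; "wrist_torque": the same for the moment, N m; "gripper_width": finger opening in mm; "grasp_force": force on a finger pad.
Only numpy, scipy, OpenCV 4.12 (cv2) and the standard library are available. Lean on these libraries where they do the work, as an engineer would, in place of code of your own. Each camera call takes 0.05 s, during which the arm holds its last target. There are 200 camera calls.

TASK

Pick up the wooden block and use it to nudge the flat mortar slab on the green squaring jig into the jig's corner: first push the slab up against the rear fence (far side), then slide it along that fence until it meets the end stop (left side). Push only with the block, not with the gripper, and finally lay the block down flat on the bench, off the jig.

Things in the scene. Friction and masses are not known exactly. Their poses are not given: they have to be found in the camera images.
- wood_block: The tool: brown wooden block lying flat, 40 x 110 x 28 mm (x, y, z), 0.11 kg, loose on the bench to one side of the jig. Origin: centre of its underside; y along its length. The similar grey mortar prism (40 x 160 x 40 mm) on the other side is not the tool; they swap sides. Gripped across the 40 mm width on the upper half of its height, it keeps the fingers above slab and fences (10 mm).
- slab: Flat grey mortar slab, 70 x 100 x 10 mm (its x, y, z), about 0.16 kg, lying loose on the jig's green bed. Origin: centre of its underside. It starts turned up to about 12 degrees from the jig, some 20 to 60 mm short of the rear fence and of the end stop. Home in the corner its origin is at x = -35, y = -50 mm in the rear fence's frame.
- rear_fence: Aluminium bar 194 mm long, 14 wide, 10 high on the far side of the fixed jig. Origin: the jig's inner corner, where the inner faces of fence and end stop meet, on the bed's top, 8 mm above the bench. x points out through the fence (away from the robot), y along it, out through the end stop (to the left), z up. Inner face: plane x = 0. The green bed spans -200 to 14 mm in x and y.
- end_stop: Aluminium bar 134 mm long (x = -140 to -6 mm), 14 wide, 10 high, on the left of the jig, square to the rear fence. Same origin and axes as the rear fence; its inner face is the plane y = 0. The bed's sides towards the robot and to the right are open.

How it is judged:
By the outcome, as a careful person would: the job done as asked, in the order asked, and still so for the second after the job is handed in, with the robot touching nothing.
It also fails if it takes over 58 s, if anything falls off the work surface, if the arm or the gripper's body presses on something with over 40 N, if the wrist force passes 120 N, or if a joint passes its speed limit or range.

## Working session

There is one attempt and no reset: what is moved stays moved. The work goes in short steps, Python scripts to look and compute and a tool call to move; the robot and the scene stay as the last step left them, time stands still between calls to the robot, and variables do not carry over. Pictures are saved under pics/ and viewed, at most 10 in all, crops included, and the job is handed in when it is done.

Besides the shell and the picture viewer there is one more tool, called after "Emit:" in YAML: its name, and indented under it one key for each argument. carry_out: Moves the arm, as the interface text tells. Its arguments: {"type":"object","properties":{"slide":{"type":"array"},"roll":{"type":"array"},"claw":{"type":"array"}},"required":["slide","roll","claw"]}

```bash
mkdir -p pics
cat > h.py <<'E'
import numpy as np, cv2
from bench import *
def world(p,uv,z=None):
    """pixel -> world; z given: intersect plane, else depth"""
    K=p["mtx"];T=p["world_from_camera"];u,v=uv
    r=np.array([(u-K[0,2])/K[0,0],-(v-K[1,2])/K[1,1],-1])
    if z is None:
        d=p["z_map"][int(round(v)),int(round(u))]
    else:
        R=T[:3,:3]@r; d=(z-T[2,3])/R[2]
    return T[:3,:3]@(r*d)+T[:3,3]
def cloud(p):
    K=p["mtx"];T=p["world_from_camera"];v,u=np.mgrid[:480,:640];d=p["z_map"]
    P=np.stack([(u-K[0,2])/K[0,0]*d,-(v-K[1,2])/K[1,1]*d,-d],-1)
    W=P@T[:3,:3].T+T[:3,3]; W[d==0]=np.nan
    return W
def save(p,n): cv2.imwrite("pics/"+n,p["img"][:,:,::-1])
E
python3 - <<'E'
from h import *
s=read_state();print(s["clock"],s["position"],s["ee_rot"],s["gripper_width"],s["contact_force"],grip_point_offset if not callable(grip_point_offset) else grip_point_offset())
ims=[]
for n in("top","side"):
    p=get_image(n);save(p,n+"0.png");ims.append(p["img"])
    print(n,p["mtx"].round(1).tolist(),p["world_from_camera"].round(3).tolist(),[k for k in p])
    for t in("wood_block","slab","rear_fence","end_stop"):
        for f in(recognise,place_of):
            for r in f(p,t)[:2]: print(t,f.__name__,r,world(p,r["at"]).round(1), world(p,r["at"],{"wood_block":0}.get(t,8)).round(1))
E
```

```text
0.0 [ 251.25300845 -572.04218341  403.61423592] [-2.05322695e-01  9.78693712e-01  1.06652851e-03 -2.68938382e-04] 85.5307218128488 [ 0.03191211 -0.12593722  0.03738814] 154.70000000000002
top [[529.3, 0.0, 316.3], [0.0, 529.3, 234.7], [0.0, 0.0, 1.0]] [[0.01, 0.997, -0.077, 428.841], [-1.0, 0.011, 0.004, -28.725], [0.005, 0.077, 0.997, 1106.513], [0.0, 0.0, 0.0, 1.0]] ['img', 'z_map', 'mtx', 'world_from_camera', 'shot']
wood_block call {'at': [464.1, 282.2], 'conf': 0.93} [ 418.5 -334.3   28.9] [ 418.3 -342.5    0. ]
wood_block call {'at': [461.5, 281.6], 'conf': 0.67} [ 419.7 -328.8   29.6] [ 419.4 -337.1    0. ]
slab call {'at': [324.8, 220.7], 'conf': 0.71} [542.7 -50.6  12.6] [543.2 -50.7   8. ]
slab call {'at': [328.8, 221.7], 'conf': 0.59} [540.1 -58.8  18.8] [541.2 -59.1   8. ]
rear_fence call {'at': [325.8, 189.5], 'conf': 0.66} [606.8 -51.9  20.6] [608.9 -52.2   8. ]
end_stop call {'at': [276.3, 234.0], 'conf': 0.61} [513.4  49.2  18.6] [514.3  50.    8. ]
end_stop call {'at': [275.4, 198.1], 'conf': 0.81} [589.   52.8  12. ] [589.6  53.1   8. ]
end_stop call {'at': [324.1, 
[... 525 characters left out ...]
228.8], 'conf': 0.66} [529.5 -50.4  18.6] [534.3 -56.2   8. ]
slab call {'at': [326.0, 228.7], 'conf': 0.88} [531.8 -50.2  16.9] [535.8 -55.1   8. ]
slab call {'at': [273.1, 248.3], 'conf': 0.67} [582.7  56.    7.3] [582.4  56.3   8. ]
rear_fence call {'at': [296.8, 215.8], 'conf': 0.82} [598.3 -31.3  19.5] [604.4 -37.4   8. ]
rear_fence call {'at': [273.9, 249.8], 'conf': 0.71} [573.5  62.1  18.2] [578.6  57.8   8. ]
end_stop call {'at': [300.9, 264.0], 'conf': 0.64} [510.9  48.3  16.4] [514.5  44.7   8. ]
end_stop call {'at': [446.0, 184.3], 'conf': 0.26} [ 414.9 -317.7   24.3] [ 420.1 -331.5    8. ]
end_stop call {'at': [271.1, 248.1], 'conf': 0.55} [585.9  58.6   7.6] [585.7  58.8   8. ]
```

View pics/top0.png

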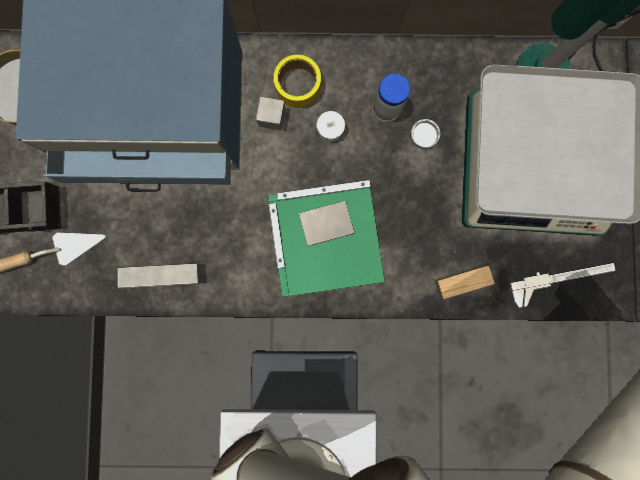

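View pics/side0.png

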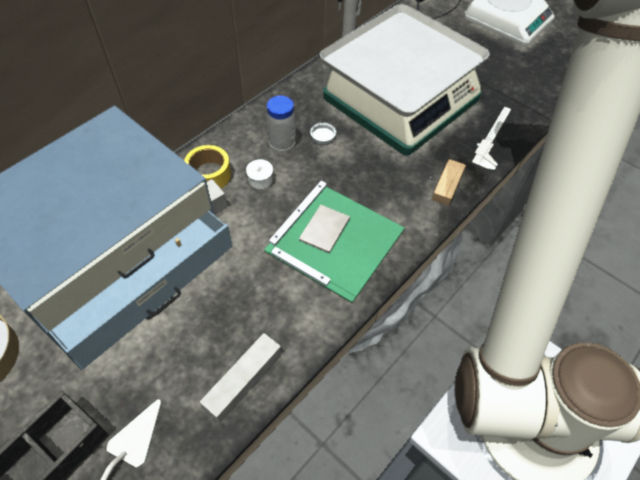

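Top view: wooden block at (466,282) with its length roughly along world y, the jig's corner near (275,200), and the slab at (327,223). The grey prism at (158,275) is the decoy. I'll fit outlines next.

```bash
cat >> h.py <<'E'
def rect(p,mask,z):
    """min-area rectangle of the largest blob, corners on plane z: centre, sides, corner list"""
    c=max(cv2.findContours(mask.astype(np.uint8),0,1)[0],key=cv2.contourArea)[:,0,:]
    w=np.array([world(p,q,z)[:2] for q in c],np.float32)
    r=cv2.minAreaRect(w); return r,cv2.boxPoints(r).round(1)
def masks(p,jx=None):
    hsv=cv2.cvtColor(p["img"],cv2.COLOR_RGB2HSV);h,s,v=[hsv[...,i].astype(int) for i in range(3)]
    g=(h>60)&(h<90)&(s>120); wood=(h>8)&(h<22)&(s>85)&(v>90)
    return g,wood,hsv
E
python3 - <<'E'
from h import *
p=get_image("top"); g,w,hsv=masks(p)
vv,uu=np.mgrid[:480,:640]
roi=lambda a,b,c,d:(uu>a)&(uu<b)&(vv>c)&(vv<d)
g&=roi(255,400,170,310); w&=roi(420,510,255,310)
print("bed",rect(p,g,8)); print("wood",rect(p,w,28))
print(hsv[223,327],hsv[190,326],hsv[240,279],hsv[282,466],hsv[260,330])
hsvi=hsv.astype(int)
s=(hsvi[...,1]<80)&roi(292,360,196,250)&(hsvi[...,2]>100)
s=cv2.morphologyEx(s.astype(np.uint8),cv2.MORPH_OPEN,np.ones((3,3)))
print("slab",rect(p,s,18))
f=(hsvi[...,1]<40)&(hsvi[...,2]>190)
f1=f&roi(276,375,175,202); print("fence",rect(p,f1,18))
f2=f&roi(262,288,202,272); print("stop",rect(p,f2,18))
E
```

```text
bed (((500.2974853515625, -53.559898376464844), (198.12289428710938, 210.38975524902344), 8.483985900878906), array([[ 386.8,   35.9],
       [ 417.8, -172.2],
       [ 613.8, -143. ],
       [ 582.8,   65.1]], dtype=float32))
wood (((419.2115173339844, -337.1976623535156), (40.14458084106445, 110.22145080566406), 17.1296329498291), array([[ 383.8, -290.4],
       [ 416.3, -395.8],
       [ 454.6, -384. ],
       [ 422.2, -278.6]], dtype=float32))
[ 16  34 189] [ 90   2 227] [ 90   2 227] [ 17 111 177] [ 71 120 157]
slab (((537.696533203125, -52.93562698364258), (71.09168243408203, 101.11973571777344), 15.884839057922363), array([[ 489.7,  -14. ],
       [ 517.3, -111.3],
       [ 585.7,  -91.8],
       [ 558. ,    5.4]], dtype=float32))
fence (((607.5250244140625, -47.32471466064453), (12.450942039489746, 192.1885223388672), 8.834351539611816), array([[ 586.6,   46.7],
       [ 616.1, -143.2],
       [ 628.4, -141.3],
       [ 598.9,   48.6]], dtype=float32))
stop (((511.7003173828125, 49.01182174682617), (132.53521728515625, 12.820354461669922), 8.993217468261719), array([[445.2,  45. ],
       [447.2,  32.3],
       [578.2,  53. ],
       [576.2,  65.7]], dtype=float32))
```

```bash
cat > go.py <<'E'
# usage: go.py X Y Z YAW  -> slide/roll for carry_out from commanded pose in cmd.json ; go.py set X Y Z YAW stores
import sys,json,numpy as np
c=np.array(json.load(open("cmd.json")))
for a in sys.argv[1:]:
    t=np.array([float(q) for q in a.split(",")])
    y=np.radians(c[3]); ya=np.array([np.cos(y),np.sin(y)]); xa=np.array([-ya[1],ya[0]]); d=t[:2]-c[:2]
    print(a,"slide",(np.array([d@xa,d@ya,c[2]-t[2]])/1000).round(4),"roll",round(-(t[3]-c[3]),1))
E
echo '[251.32,-572.222,404.712,113.7]'>cmd.json; python3 go.py 419.2,-337.2,225,197.1
```

```text
419.2,-337.2,225,197.1 slide [-0.2482  0.1477  0.1797] roll -83.4
```

Emit:
carry_out:
  slide:
    - [-0.04,0.022,0.02]
    - [-0.08,0.044,0.04]
    - [-0.12,0.066,0.06]
    - [-0.16,0.09,0.09]
    - [-0.2,0.115,0.12]
    - [-0.23,0.135,0.15]
    - [-0.248,0.148,0.18]
    - [-0.248,0.148,0.18]
  roll: [-10.5,-21,-31.5,-42,-52.5,-63,-73.4,-83.4]
  claw: [0.085,0.085,0.085,0.085,0.085,0.085,0.085,0.085]

```text
clock: 1.95
position: [419.1, -335.3, 222.4]
ee_rot: [0.807, -0.591, -0.003, 0.0]
contact_force: [0.3, -1.6, -0.6]
gripper_width: 85.0
grasp_force: 0.0
```

```bash
echo '[419.0,-337.0,224.7,197.1]'>cmd.json
python3 - <<'E'
from h import *
s=read_state();print(s["position"],s["ee_rot"])
q=s["ee_rot"];print(np.degrees(np.arctan2(q[1]**2-q[0]**2,2*q[0]*q[1])))
p=get_image("side");W=cloud(p);save(p,"side1.png")
m=(abs(W[...,0]-419)<75)&(abs(W[...,1]+337)<50)&(W[...,2]>34)&(W[...,2]<110)
z=W[m];i=np.argsort(z[:,2])
print(z[i[::max(1,len(i)//25)]].round(0).tolist())
cv2.imwrite("pics/side1.png",cv2.resize(p["img"][100:260,360:540,::-1],None,fx=3.5,fy=3.5))
E
```

```text
[ 419.06091903 -335.3333966   222.4092878 ] [ 8.06854904e-01 -5.90744054e-01 -2.52639519e-03  4.93579097e-04]
-162.41993066924854
[[461.0, -309.0, 63.0], [466.0, -312.0, 66.0], [457.0, -309.0, 68.0], [462.0, -330.0, 71.0], [366.0, -343.0, 73.0], [460.0, -307.0, 74.0], [369.0, -339.0, 77.0], [468.0, -310.0, 79.0], [362.0, -341.0, 81.0], [469.0, -309.0, 82.0], [364.0, -343.0, 84.0], [456.0, -313.0, 85.0], [463.0, -311.0, 88.0], [467.0, -309.0, 90.0], [467.0, -311.0, 91.0], [368.0, -345.0, 92.0], [374.0, -339.0, 92.0], [372.0, -338.0, 95.0], [460.0, -307.0, 96.0], [470.0, -309.0, 100.0], [461.0, -307.0, 102.0], [470.0, -308.0, 104.0], [458.0, -305.0, 105.0], [362.0, -344.0, 107.0], [365.0, -336.0, 107.0], [467.0, -328.0, 109.0], [471.0, -307.0, 110.0]]
```

View pics/side1.png

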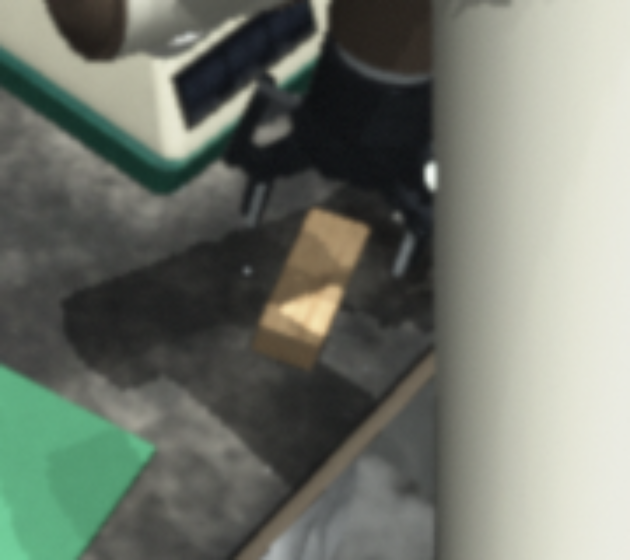

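The fingers straddle the block, with the open tips about 160 mm ahead of the TCP.

```bash
echo '[419.06,-335.33,222.4,197.6]'>cmd.json; python3 go.py 419.2,-337.2,183,197.1
```

```text
419.2,-337.2,183,197.1 slide [0.0018 0.0004 0.0394] roll 0.5
```

Emit:
carry_out:
  slide:
    - [0.001,0,0.015]
    - [0.002,0,0.03]
    - [0.002,0,0.039]
    - [0.002,0,0.039]
    - [0.002,0,0.039]
  roll: [0.5,0.5,0.5,0.5,0.5]
  claw: [0.085,0.085,0.085,0.085,0.085]

```text
clock: 2.62
position: [419.6, -339.1, 185.9]
ee_rot: [0.802, -0.598, 0.0, -0.0]
contact_force: [0.2, -0.4, -0.4]
gripper_width: 84.9
grasp_force: 0.0
```

Emit:
carry_out:
  slide:
    - [0,0,0]
    - [0,0,0]
    - [0,0,0]
    - [0,0,0]
    - [0,0,0]
    - [0,0,0]
    - [0,0,0]
    - [0,0,0]
  roll: [0,0,0,0,0,0,0,0]
  claw: [0.03,0.03,0.03,0.03,0.03,0.03,0.03,0.03]

```text
clock: 3.62
position: [419.8, -339.0, 186.4]
ee_rot: [0.802, -0.597, 0.001, -0.0]
contact_force: [1.0, 1.2, 5.1]
gripper_width: 38.5
grasp_force: 62.1
```

```bash
cat > f2w.py <<'E'
import numpy as np,sys
O=np.array([586.3,53.4]);a=np.radians(8.9);X=np.array([np.cos(a),np.sin(a)]);Y=np.array([-X[1],X[0]])
def f2w(x,y): return O+x*X+y*Y
def w2f(w): d=np.array(w)[:2]-O; return np.array([d@X,d@Y])
E
echo '[419.8,-339.0,186.4,196.7]'>cmd.json
python3 -c "
from f2w import *;import os
p=f2w(-136,-100);print(p)
os.system('python3 go.py 419.8,-339,245,196.7 %f,%f,245,188.9 %f,%f,200,188.9'%(*p,*p))"
```

```text
419.8,-339,245,196.7 slide [ 0.      0.     -0.0586] roll -0.0
467.408497,-66.436599,245,188.9 slide [-0.2474 -0.1239 -0.0586] roll 7.8
467.408497,-66.436599,200,188.9 slide [-0.2474 -0.1239 -0.0136] roll 7.8
[467.40849689 -66.43659911]
```

Emit:
carry_out:
  slide:
    - [0,0,-0.03]
    - [0,0,-0.058]
    - [-0.045,-0.022,-0.058]
    - [-0.09,-0.044,-0.058]
    - [-0.14,-0.07,-0.058]
    - [-0.19,-0.095,-0.058]
    - [-0.23,-0.115,-0.058]
    - [-0.247,-0.124,-0.058]
  roll: [0,0,1,3,5,7,7.8,7.8]
  claw: [0.03,0.03,0.03,0.03,0.03,0.03,0.03,0.03]

```text
clock: 4.62
position: [467.6, -64.6, 243.3]
ee_rot: [0.76, -0.65, -0.0, 0.0]
contact_force: [-0.6, -0.1, -0.9]
gripper_width: 38.2
grasp_force: 61.4
```

Emit:
carry_out:
  slide:
    - [0,0,0]
    - [0,0,0]
  roll: [0,0]
  claw: [0.03,0.03]

```text
clock: 4.88
position: [467.3, -67.2, 243.3]
ee_rot: [0.759, -0.651, -0.0, 0.0]
contact_force: [0.1, -0.4, -1.2]
gripper_width: 38.6
grasp_force: 61.4
```

```bash
cat >> h.py <<'E'
from f2w import *
def st():
    s=read_state();q=s["ee_rot"];print(round(s["clock"],2),s["position"].round(1) if hasattr(s["position"],"round") else s["position"],"yaw",round(np.degrees(np.arctan2(q[1]**2-q[0]**2,2*q[0]*q[1]))%360,2),"fence",w2f(s["position"]).round(1),"rot",np.round(q,4),np.round(s["contact_force"],1),np.round(s["gripper_width"],1),np.round(s["grasp_force"],1))
E
python3 - <<'E'
from h import *
st()
p=get_image("side");save(p,"x.png");W=cloud(p);g,w,_=masks(p)
cv2.imwrite("pics/side2.png",cv2.resize(p["img"][130:310,240:440,::-1],None,fx=3,fy=3))
m=w&(abs(W[...,0]-467)<90)&(abs(W[...,1]+66)<90)&(W[...,2]>30);z=W[m];print(m.sum(),z.min(0),z.max(0),np.percentile(z[:,2],[2,10,50,90,98]))
E
```

```text
4.88 [467.3 -67.2 243.3] yaw 188.78 fence [-136.3 -100.7] rot [ 7.591e-01 -6.509e-01 -5.000e-04  4.000e-04] [ 0.1 -0.4 -1.2] 38.6 61.4
411 [ 438.46390293 -120.43207275   79.83856478] [487.79277953  -8.63376125  88.09723368] [80.93356727 82.36930125 84.33776457 86.26521214 87.18497341]
```

View pics/side2.png

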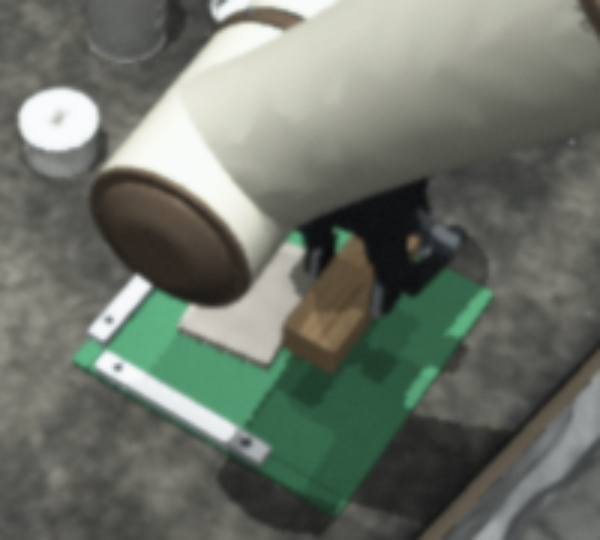

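Block is held level with its top at about 84 mm, just robot-side of the slab. Now I'll lower it to about 2.5 mm above the bed.

Emit:
carry_out:
  slide:
    - [0,0,0.02]
    - [0,0,0.04]
    - [0,0,0.046]
    - [0,0,0.046]
  roll: [0,0,0,0]
  claw: [0.03,0.03,0.03,0.03]

```text
clock: 5.42
position: [467.7, -67.3, 197.6]
ee_rot: [0.759, -0.651, -0.0, 0.0]
contact_force: [-0.3, -0.1, 0.2]
gripper_width: 38.1
grasp_force: 61.4
```

Emit:
carry_out:
  slide:
    - [0,-0.006,0]
    - [0,-0.012,0]
    - [0,-0.018,0]
    - [0,-0.023,0]
    - [0,-0.027,0]
    - [0,-0.031,0]
    - [0,-0.035,0]
    - [0,-0.035,0]
  roll: [0,0,0,0,0,0,0,0]
  claw: [0.03,0.03,0.03,0.03,0.03,0.03,0.03,0.03]

```text
clock: 6.42
position: [503.0, -61.2, 197.8]
ee_rot: [0.759, -0.651, 0.001, -0.001]
contact_force: [0.6, -0.3, -1.6]
gripper_width: 38.8
grasp_force: 61.3
```

Run:
```python
from h import *
st()
p=get_image("side");save(p,"x.png")
cv2.imwrite("pics/side3.png",cv2.resize(p["img"][130:310,240:440,::-1],None,fx=3,fy=3))
```

```text
6.42 [503.  -61.2 197.8] yaw 188.82 fence [-100.  -100.4] rot [ 7.594e-01 -6.506e-01  6.000e-04 -6.000e-04] [ 0.6 -0.3 -1.6] 38.8 61.3
```

View pics/side3.png

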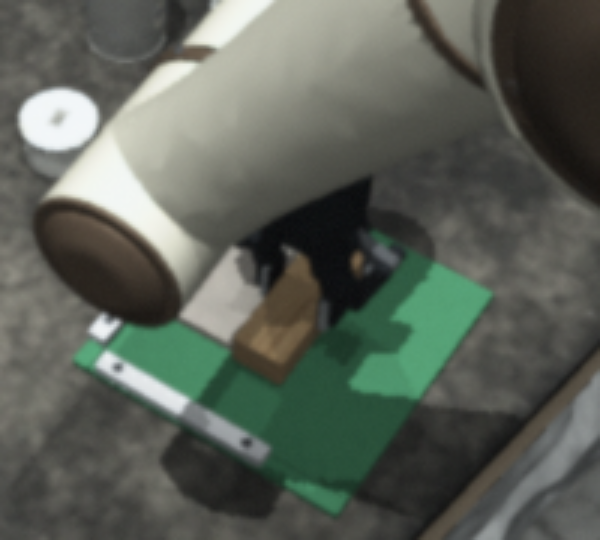

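The slab has squared up against the block face. I'll keep pushing gently towards the fence.

Emit:
carry_out:
  slide:
    - [0,-0.002,0]
    - [0,-0.004,0]
    - [0,-0.006,0]
    - [0,-0.007,0]
    - [0,-0.007,0]
  roll: [0,0,0,0,0]
  claw: [0.03,0.03,0.03,0.03,0.03]

```text
clock: 7.1
position: [509.3, -60.3, 197.7]
ee_rot: [0.759, -0.651, 0.0, -0.0]
contact_force: [-1.0, -1.2, -1.7]
gripper_width: 38.4
grasp_force: 61.4
```

Emit:
carry_out:
  slide:
    - [0,-0.001,0]
    - [0,-0.002,0]
    - [0,-0.002,0]
  roll: [0,0,0]
  claw: [0.03,0.03,0.03]

```text
clock: 7.48
position: [511.0, -60.1, 197.7]
ee_rot: [0.759, -0.651, -0.0, 0.0]
contact_force: [-0.9, -1.1, -1.1]
gripper_width: 38.7
grasp_force: 61.5
```

Emit:
carry_out:
  slide:
    - [0,-0.001,0]
    - [0,-0.0015,0]
    - [0,-0.0015,0]
  roll: [0,0,0]
  claw: [0.03,0.03,0.03]

```text
clock: 7.85
position: [511.6, -60.0, 197.4]
ee_rot: [0.759, -0.651, -0.001, 0.001]
contact_force: [-5.7, 0.6, 2.9]
gripper_width: 38.5
grasp_force: 61.8
```

Emit:
carry_out:
  slide:
    - [0,-0.001,0]
    - [0,-0.001,0]
    - [0,-0.001,0]
  roll: [0,0,0]
  claw: [0.03,0.03,0.03]

```text
clock: 8.22
position: [512.0, -60.0, 197.3]
ee_rot: [0.759, -0.651, -0.002, 0.002]
contact_force: [-6.6, 0.1, 3.6]
gripper_width: 38.7
grasp_force: 61.9
```

Emit:
carry_out:
  slide:
    - [0,-0.0015,0]
    - [0,-0.0015,0]
    - [0,-0.0015,0]
  roll: [0,0,0]
  claw: [0.03,0.03,0.03]

```text
clock: 8.6
position: [512.6, -59.9, 197.1]
ee_rot: [0.759, -0.651, -0.003, 0.003]
contact_force: [-8.9, 0.7, 4.9]
gripper_width: 38.7
grasp_force: 62.0
```

Emit:
carry_out:
  slide:
    - [0,0.006,0]
    - [0,0.015,0]
    - [0,0.02,-0.02]
    - [0,0.02,-0.045]
    - [0.04,0.02,-0.045]
    - [0.08,0.02,-0.045]
    - [0.12,0.02,-0.045]
    - [0.12,0.02,-0.045]
  roll: [0,0,0,0,0,0,0,0]
  claw: [0.03,0.03,0.03,0.03,0.03,0.03,0.03,0.03]

```text
clock: 9.6
position: [514.2, -183.1, 242.8]
ee_rot: [0.758, -0.652, 0.001, -0.001]
contact_force: [-0.8, -0.3, -0.8]
gripper_width: 38.6
grasp_force: 61.4
```

Run:
```python
from h import *
st()
for n in("top","side"):
    p=get_image(n);hsv=cv2.cvtColor(p["img"],cv2.COLOR_RGB2HSV).astype(int);W=cloud(p)
    if n=="top": cv2.imwrite("pics/top4.png",cv2.resize(p["img"][170:310,250:440,::-1],None,fx=4,fy=4))
    else: cv2.imwrite("pics/side4.png",cv2.resize(p["img"][160:310,240:440,::-1],None,fx=4,fy=4))
```

```text
9.6 [ 514.2 -183.1  242.8] yaw 188.61 fence [-107.9 -222.5] rot [ 7.582e-01 -6.520e-01  1.100e-03 -7.000e-04] [-0.8 -0.3 -0.8] 38.6 61.4
```

View pics/side4.png

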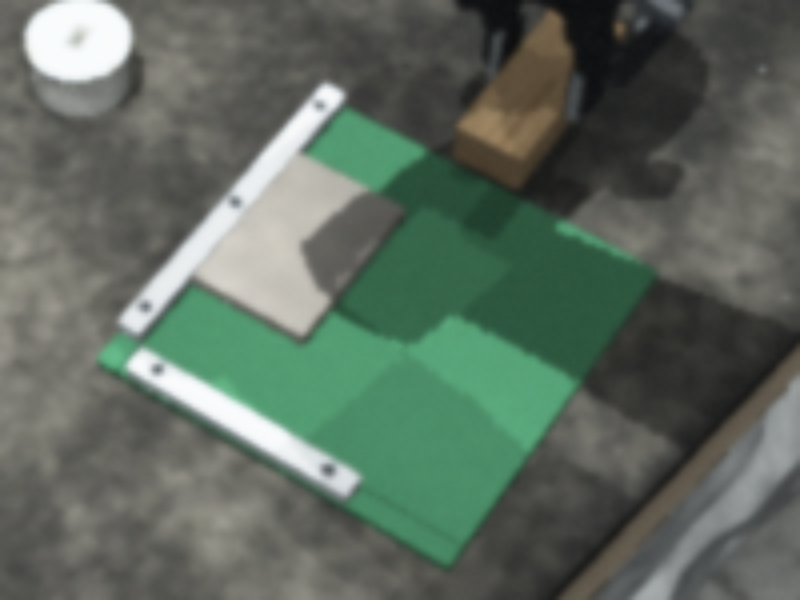

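The slab is flush and square on the rear fence, with a gap left to the end stop. I'll move the block in line with the slab, to its right.

Emit:
carry_out:
  slide:
    - [0,-0.03,0]
    - [0,-0.06,0]
    - [0,-0.078,0.015]
    - [0,-0.078,0.03]
    - [0,-0.078,0.045]
    - [0,-0.078,0.045]
  roll: [-0.2,-0.2,-0.2,-0.2,-0.2,-0.2]
  claw: [0.03,0.03,0.03,0.03,0.03,0.03]

```text
clock: 10.45
position: [589.5, -168.9, 196.0]
ee_rot: [0.76, -0.649, -0.002, 0.001]
contact_force: [0.3, 0.1, -1.5]
gripper_width: 38.7
grasp_force: 61.4
```

```bash
python3 -c "
from h import *
st()"
```

```text
10.45 [ 589.5 -168.9  196. ] yaw 189.01 fence [ -31.2 -220.1] rot [ 0.7604 -0.6494 -0.0017  0.0012] [ 0.3  0.1 -1.5] 38.7 61.4
```

Emit:
carry_out:
  slide:
    - [-0.004,0,-0.0015]
    - [-0.009,0,-0.0015]
    - [-0.015,0,-0.0015]
    - [-0.02,0,-0.0015]
    - [-0.025,0,-0.0015]
    - [-0.03,0,-0.0015]
    - [-0.035,0,-0.0015]
    - [-0.04,0,-0.0015]
  roll: [0,0,0,0,0,0,0,0]
  claw: [0.03,0.03,0.03,0.03,0.03,0.03,0.03,0.03]

```text
clock: 11.45
position: [584.5, -129.3, 199.2]
ee_rot: [0.76, -0.649, -0.0, 0.0]
contact_force: [0.5, -1.3, 0.3]
gripper_width: 38.6
grasp_force: 61.5
```

Emit:
carry_out:
  slide:
    - [-0.004,0,0]
    - [-0.008,0,0]
    - [-0.012,0,0]
    - [-0.015,0,0]
    - [-0.017,0,0]
    - [-0.018,0,0]
    - [-0.018,0,0]
  roll: [0,0,0,0,0,0,0]
  claw: [0.03,0.03,0.03,0.03,0.03,0.03,0.03]

```text
clock: 12.32
position: [581.7, -111.7, 199.1]
ee_rot: [0.76, -0.649, -0.0, -0.0]
contact_force: [-0.0, -1.4, -0.8]
gripper_width: 38.3
grasp_force: 61.5
```

```bash
python3 -c "
from h import *
st()
p=get_image('side')
cv2.imwrite('pics/side5.png',cv2.resize(p['img'][160:310,240:440,::-1],None,fx=4,fy=4))"
```

```text
12.32 [ 581.7 -111.7  199.1] yaw 189.0 fence [ -30.1 -162.4] rot [ 7.604e-01 -6.494e-01 -1.000e-04 -0.000e+00] [-0.  -1.4 -0.8] 38.3 61.5
```

View pics/side5.png

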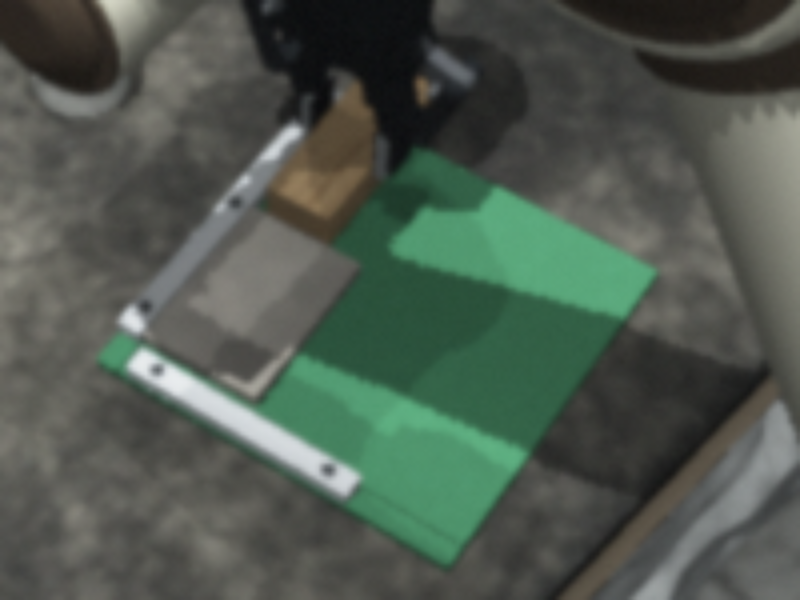

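The slab is sliding along the fence and stays flush, with a few millimetres left to the end stop.

Emit:
carry_out:
  slide:
    - [-0.001,0,0.002]
    - [-0.002,0,0.002]
    - [-0.003,0,0.002]
    - [-0.004,0,0.002]
    - [-0.004,0,0.002]
  roll: [0,0,0,0,0]
  claw: [0.03,0.03,0.03,0.03,0.03]

```text
clock: 13.0
position: [581.0, -107.7, 197.1]
ee_rot: [0.76, -0.649, -0.0, 0.0]
contact_force: [0.1, 0.3, -0.5]
gripper_width: 38.5
grasp_force: 61.4
```

Emit:
carry_out:
  slide:
    - [-0.001,0,0]
    - [-0.002,0,0]
    - [-0.002,0,0]
  roll: [0,0,0]
  claw: [0.03,0.03,0.03]

```text
clock: 13.38
position: [580.7, -105.8, 197.1]
ee_rot: [0.76, -0.649, -0.0, 0.0]
contact_force: [-0.3, 0.2, -0.5]
gripper_width: 38.6
grasp_force: 61.4
```

Emit:
carry_out:
  slide:
    - [-0.001,0,0]
    - [-0.002,0,0]
    - [-0.002,0,0]
  roll: [0,0,0]
  claw: [0.03,0.03,0.03]

```text
clock: 13.75
position: [580.5, -104.4, 197.3]
ee_rot: [0.76, -0.649, 0.0, 0.0]
contact_force: [-0.2, -4.1, -1.3]
gripper_width: 38.5
grasp_force: 61.4
```

Emit:
carry_out:
  slide:
    - [-0.001,0,0]
    - [-0.0015,0,0]
    - [-0.0015,0,0]
  roll: [0,0,0]
  claw: [0.03,0.03,0.03]

```text
clock: 14.12
position: [580.4, -103.9, 197.5]
ee_rot: [0.76, -0.649, 0.001, 0.001]
contact_force: [0.4, -8.7, -0.8]
gripper_width: 38.4
grasp_force: 61.4
```

Emit:
carry_out:
  slide:
    - [-0.001,0,0]
    - [-0.001,0,0]
    - [0.002,0,0]
    - [0.008,0,0]
    - [0.015,0,-0.01]
    - [0.03,0,-0.045]
    - [0.08,0.04,-0.045]
    - [0.08,0.08,-0.045]
  roll: [0,0,0,0,0,0,0,0]
  claw: [0.03,0.03,0.03,0.03,0.03,0.03,0.03,0.03]

```text
clock: 15.12
position: [513.6, -196.0, 243.3]
ee_rot: [0.76, -0.65, 0.001, -0.001]
contact_force: [-0.3, 0.4, -1.2]
gripper_width: 38.6
grasp_force: 61.4
```

Emit:
carry_out:
  slide:
    - [0,0,0]
    - [0,0,0]
  roll: [0,0]
  claw: [0.03,0.03]

```text
clock: 15.38
position: [514.4, -194.0, 243.2]
ee_rot: [0.761, -0.649, 0.001, -0.001]
contact_force: [0.1, -0.2, -0.5]
gripper_width: 38.6
grasp_force: 61.3
```

Run:
```python
from h import *
import json,os
st()
s=read_state();q=s["ee_rot"];y=np.degrees(np.arctan2(q[1]**2-q[0]**2,2*q[0]*q[1]))%360
json.dump([*map(float,s["position"]),float(y)],open("cmd.json","w"))
os.system("python3 go.py 425,-330,240,196.7 425,-330,187,196.7")
p=get_image('side')
cv2.imwrite('pics/side6.png',cv2.resize(p['img'][180:300,250:410,::-1],None,fx=5,fy=5))
```

```text
425,-330,240,196.7 slide [0.1202 0.1096 0.0032] roll -7.7
425,-330,187,196.7 slide [0.1202 0.1096 0.0562] roll -7.7
15.38 [ 514.4 -194.   243.2] yaw 189.03 fence [-109.3 -233.3] rot [ 7.606e-01 -6.492e-01  1.000e-03 -6.000e-04] [ 0.1 -0.2 -0.5] 38.6 61.3
```

View pics/side6.png

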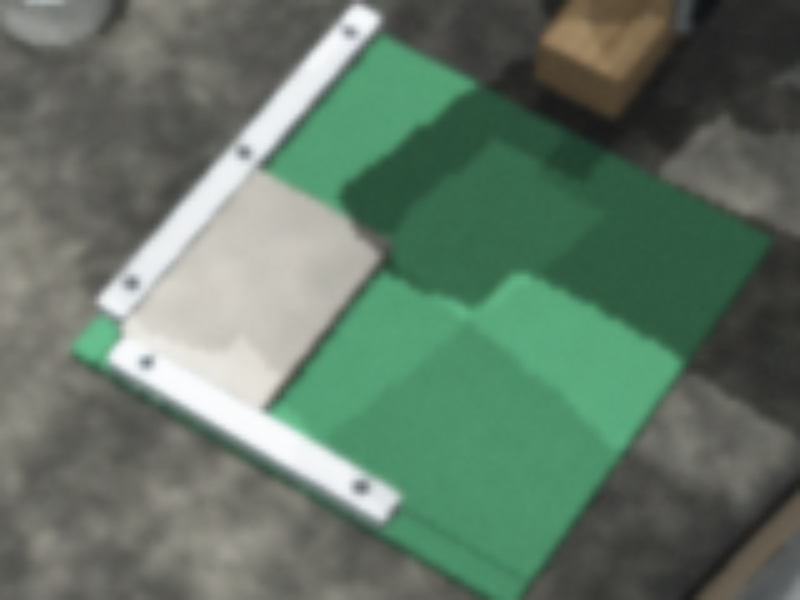

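The slab is in the corner, flush with both the fence and the stop. Now to lay the block down near where it started.

Emit:
carry_out:
  slide:
    - [0.03,0.03,0]
    - [0.06,0.06,0]
    - [0.09,0.09,0]
    - [0.115,0.11,0.01]
    - [0.12,0.11,0.03]
    - [0.12,0.11,0.047]
    - [0.12,0.11,0.047]
    - [0.12,0.11,0.047]
  roll: [-2,-4,-6,-7.7,-7.7,-7.7,-7.7,-7.7]
  claw: [0.03,0.03,0.03,0.03,0.03,0.03,0.03,0.03]

```text
clock: 16.42
position: [424.9, -329.7, 195.7]
ee_rot: [0.803, -0.596, 0.001, -0.0]
contact_force: [0.6, -0.1, -0.9]
gripper_width: 38.5
grasp_force: 61.4
```

Emit:
carry_out:
  slide:
    - [0,0,0.003]
    - [0,0,0.006]
    - [0,0,0.008]
    - [0,0,0.009]
    - [0,0,0.0095]
    - [0,0,0.0095]
  roll: [0,0,0,0,0,0]
  claw: [0.03,0.03,0.03,0.03,0.03,0.03]

```text
clock: 17.18
position: [423.9, -329.7, 186.4]
ee_rot: [0.802, -0.597, -0.0, 0.0]
contact_force: [-0.8, 1.8, 4.7]
gripper_width: 38.3
grasp_force: 62.1
```

Contact with the bench is about 5 N, so I'll release and lift off.

Emit:
carry_out:
  slide:
    - [0,0,0]
    - [0,0,0]
    - [0,0,0]
    - [0,0,0]
    - [0,0,0]
    - [0,0,0]
    - [0,0,0]
  roll: [0,0,0,0,0,0,0]
  claw: [0.085,0.085,0.085,0.085,0.085,0.085,0.085]

```text
clock: 18.05
position: [423.9, -329.7, 185.7]
ee_rot: [0.802, -0.597, 0.0, -0.0]
contact_force: [-0.1, -0.5, -0.3]
gripper_width: 85.1
grasp_force: 0.0
```

Emit:
carry_out:
  slide:
    - [0,0,-0.02]
    - [0,0,-0.05]
    - [0,0,-0.09]
    - [0,0,-0.13]
    - [0,0,-0.17]
    - [0,0,-0.19]
    - [0,0,-0.19]
    - [0,0,-0.19]
  roll: [0,0,0,0,0,0,0,0]
  claw: [0.085,0.085,0.085,0.085,0.085,0.085,0.085,0.085]

```text
clock: 19.05
position: [423.5, -329.5, 374.4]
ee_rot: [0.802, -0.597, -0.001, 0.0]
contact_force: [0.1, -0.1, -1.0]
gripper_width: 84.8
grasp_force: 0.0
```

Run:
```python
from h import *
st()
p=get_image('side');save(p,"side7.png")
W=cloud(p);g,w,_=masks(p);m=w&(abs(W[...,0]-425)<90)&(abs(W[...,1]+330)<90);z=W[m];print(m.sum(),np.percentile(z,[2,50,98],axis=0).round(1).tolist())
q=get_image("top");h=cv2.cvtColor(q["img"],cv2.COLOR_RGB2HSV).astype(int)
vv,uu=np.mgrid[:480,:640];s=(h[...,1]>15)&(h[...,1]<80)&(h[...,2]>100)&(uu>270)&(uu<350)&(vv>180)&(vv<250)
s=cv2.morphologyEx(s.astype(np.uint8),cv2.MORPH_OPEN,np.ones((3,3)))
r,b=rect(q,s,18);print(r,[w2f(x).round(1).tolist() for x in b])
```

```text
19.05 [ 423.5 -329.5  374.4] yaw 196.69 fence [-220.1 -353.1] rot [ 0.8022 -0.597  -0.0012  0.    ] [ 0.1 -0.1 -1. ] 84.8 0.0
639 [[393.3, -378.1, 21.1], [422.7, -319.0, 27.0], [450.1, -272.2, 30.7]]
((556.6805419921875, -1.3614311218261719), (69.5564193725586, 100.52890014648438), 9.207877159118652) [[-72.8, 0.6], [-72.2, -99.9], [-2.6, -99.6], [-3.2, 0.9]]
```

View pics/side7.png

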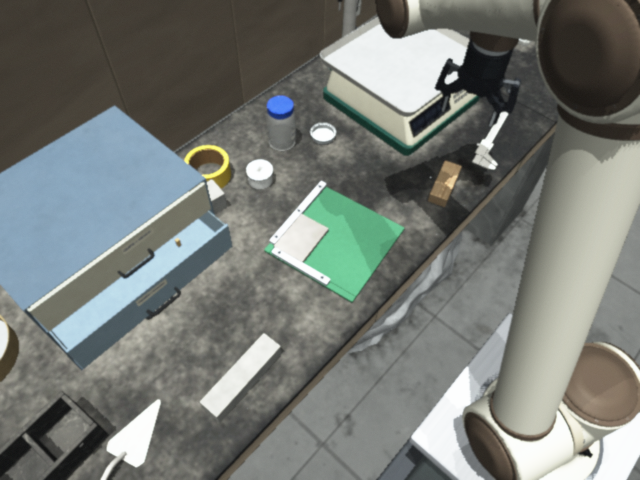

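The side view shows the slab in the corner, the block flat on the bench at (446,184) and the gripper clear. I'll use one last close crop to check the fence gap.

Run:
```python
from h import *
p=get_image('top');q=get_image('side')
a=cv2.resize(p['img'][180:240,262:342,::-1],(800,600),interpolation=cv2.INTER_CUBIC)[:, :]
b=cv2.resize(q['img'][178:268,262:352,::-1],(400,400),interpolation=cv2.INTER_CUBIC)
cv2.imwrite('pics/fin.png',np.hstack([cv2.resize(a,(400,400*600//800)),b[:300]]) )
def px(P,w):
    T=np.linalg.inv(P["world_from_camera"]);c=T[:3,:3]@w+T[:3,3];K=P["mtx"];return K[0,0]*c[0]/-c[2]+K[0,2],K[1,1]*-c[1]/-c[2]+K[1,2]
for y in(-15,-50,-85):
    r=[]
    for x in np.arange(-14,14,1.):
        u,v=px(p,np.array([*f2w(x,y),18.]))
        c=cv2.getRectSubPix(p['img'],(1,1),(float(u),float(v)))[0,0].astype(int);r.append((int(x),*c.tolist()))
    print(y,r)
```

```text
-15 [(-14, 175, 165, 153), (-13, 176, 166, 154), (-12, 176, 167, 154), (-11, 176, 167, 155), (-10, 177, 168, 155), (-9, 177, 168, 155), (-8, 177, 169, 156), (-7, 178, 170, 157), (-6, 178, 170, 157), (-5, 176, 168, 155), (-4, 161, 155, 144), (-3, 122, 121, 115), (-2, 108, 111, 109), (-1, 160, 162, 161), (0, 204, 206, 205), (1, 202, 205, 204), (2, 201, 204, 203), (3, 197, 199, 199), (4, 193, 196, 196), (5, 194, 196, 195), (6, 194, 197, 195), (7, 196, 198, 198), (8, 198, 200, 200), (9, 197, 199, 199), (10, 193, 196, 196), (11, 165, 166, 165), (12, 120, 118, 114), (13, 93, 89, 83)]
-50 [(-14, 172, 163, 150), (-13, 173, 163, 150), (-12, 173, 164, 150), (-11, 173, 164, 150), (-10, 172, 163, 149), (-9, 171, 163, 149), (-8, 170, 162, 148), (-7, 168, 160, 146), (-6, 164, 155, 142), (-5, 155, 146, 136), (-4, 134, 128, 121), (-3, 118, 115, 111), (-2, 140, 139, 137), (-1, 165, 165, 164), (0, 184, 186, 185), (1, 202, 204, 204), (2, 203, 206, 206), (3, 204, 206, 206), (4, 204, 206, 206), (5, 204, 206, 206), (6, 203, 206, 205), (7, 202, 205, 204), (8, 202, 205, 204), (9, 202, 204, 203), (10, 195, 197, 196), (11, 180, 181, 179), (12, 154, 154, 151), (13, 111, 109, 103)]
-85 [(-14, 166, 156, 143), (-13, 166, 156, 144), (-12, 166, 156, 144), (-11, 165, 155, 143), (-10, 164, 155, 143), (-9, 165, 156, 144), (-8, 165, 156, 144), (-7, 165, 155, 143), (-6, 165, 155, 143), (-5, 162, 153, 141), (-4, 159, 151, 139), (-3, 130, 126, 119), (-2, 101, 101, 100), (-1, 142, 144, 143), (0, 192, 194, 194), (1, 203, 206, 205), (2, 202, 205, 205), (3, 203, 206, 205), (4, 203, 206, 205), (5, 203, 207, 205), (6, 203, 206, 205), (7, 203, 206, 205), (8, 204, 206, 206), (9, 202, 204, 204), (10, 196, 198, 197), (11, 181, 182, 181), (12, 125, 124, 121), (13, 71, 68, 63)]
```

View pics/fin.png

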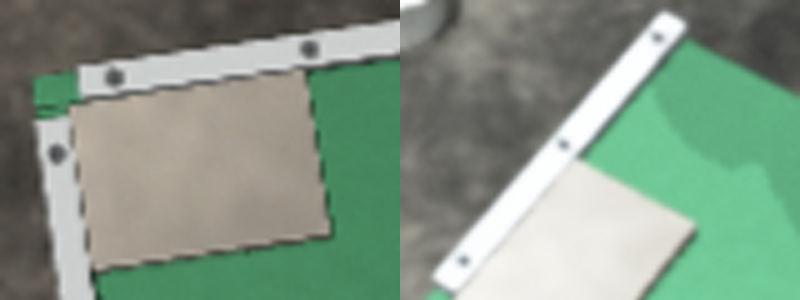

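Run:
```python
from h import *
p=get_image('top');old=cv2.imread("pics/top4.png")[:,:,::-1].copy()
def px(P,w):
    T=np.linalg.inv(P["world_from_camera"]);c=T[:3,:3]@w+T[:3,3];K=P["mtx"];return K[0,0]*c[0]/-c[2]+K[0,2],K[1,1]*-c[1]/-c[2]+K[1,2]
def prof(img,f,pts):
    return [int(np.mean([cv2.getRectSubPix(img,(1,1),tuple(map(float,f(*px(p,np.array([*f2w(*c),18.]))))))[0,0,0] for c in row])) for row in pts]
X_=np.arange(-9,7); o=lambda u,v:((u-250+.5)*4-.5,(v-170+.5)*4-.5); n=lambda u,v:(u,v)
print("x   ",X_.tolist())
print("now ",prof(p["img"],n,[[(x,y) for y in range(-90,-9,2)] for x in X_]))
print("old ",prof(old,o,[[(x,y) for y in range(-138,-59,2)] for x in X_]))
print("bare",prof(old,o,[[(x,y) for y in range(-48,-15,2)] for x in X_]))
print("stop",prof(p["img"],n,[[(x,y) for x in range(-65,-9,2)] for y in X_]))
```

```text
x    [-9, -8, -7, -6, -5, -4, -3, -2, -1, 0, 1, 2, 3, 4, 5, 6]
now  [171, 171, 170, 168, 163, 149, 127, 123, 157, 190, 200, 197, 194, 193, 192, 193]
old  [200, 200, 200, 201, 201, 201, 202, 201, 201, 201, 200, 200, 199, 198, 197, 196]
bare [203, 205, 206, 207, 208, 210, 211, 212, 213, 213, 214, 214, 214, 214, 214, 214]
stop [175, 175, 176, 176, 176, 176, 177, 174, 160, 153, 169, 186, 193, 195, 192, 189]
```

```bash
python3 -c "
from bench import *
print(job_done())"
```

```text
the job is handed in; nothing more can be done
None
```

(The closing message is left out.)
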